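# Snap the cap onto the icing bottle and lift it by the cap

### The job

The buns are iced: put the loose cap back on the squeeze bottle whose nozzle is bare. With the bottle standing on the bench, press the cap straight down over the nozzle until it clicks, and keep pressing firmly after the click until its rim sits flush on the bottle's collar; then lift the bottle by that cap alone, upright and a good hand's width (about 10 cm) clear of the bench, and finish while still holding it up there, motionless. Leave everything else standing where it is.

Things in the scene. Friction and masses are not known exactly. Their poses are not given: they have to be found in the camera images.
- cap_center (a point): centre, half-way up, of the loose snap cap: an off-white ribbed plastic cylinder of 33 mm diameter and 46 mm height, closed flat top, open mouth below, standing mouth down on the bench (28 g). Grip it round its side from above; its z axis points up. It is hollow: mouth 26 mm wide, 42 mm deep, with four springy catch bumps inside, 4 mm above the rim
- cap_rim (a point): centre of the cap's open lower rim, 23 mm below cap_center along the cap's axis
- cap: the same loose cap; origin at the centre of its lower rim, z along its axis towards the closed top
- bottle_seat (a point): centre of the flat top of the collar (49 mm diameter) of the bare-nozzle bottle, where the cap's rim must end; 160 mm above the bottle's foot. Pressing: the catches meet the nozzle's bead with the rim 12 mm above the seat, the push rises to 6 to 13 N (more when fast) at 8 mm and drops to about 1 N at 6 to 7 mm (the click); press on until the rim bears on the collar: only there does it hold
- nozzle_tip (a point): top centre of the bare nozzle, 36 mm above bottle_seat: a cone 10 mm wide at the tip and 15 mm wide 15 mm above the seat, flaring to a snap bead 22 mm wide from 10 to 6 mm above the seat, with a groove 17 mm wide under it. Once the cap is home its catches sit in the groove and carry about twice the bottle's weight
- bottle: the off-white squeeze bottle with the bare nozzle, loose, standing on the bench (0.19 to 0.30 kg): body 64 mm diameter, 160 mm tall to the top of its ribbed collar, 196 mm to the nozzle's tip; origin at the centre of its foot, z up
- table: the steel-topped bench; its top is at z = 0
- capped_bottle: an equal squeeze bottle that already has its cap on (206 mm tall), a bystander; origin at the centre of its foot; it and the bare one may stand either way round
- sesame_jar: bystander: amber glass jar with steel lid, 68 mm diameter, 105 mm tall; origin under its centre
- bowl: bystander: steel bowl, 150 mm wide, 62 mm tall; origin under its centre
- pastry_brush: bystander: pastry brush with wooden handle, 200 mm long, lying flat along its x axis; origin under its middle
- piping_tip: bystander: steel cone piping tip standing on its wide end, 34 mm wide, 46 mm tall (smooth cone, not the cap); origin under its centre
- scraper: bystander: bench scraper lying flat, steel blade about 118 x 85 mm with a wooden round handle; origin under its middle
- timer: bystander: white round kitchen timer, 60 mm wide, 35 mm tall; origin under its centre
Things that resemble listed ones, but are neither listed nor needed, are in the scene too. What is shaped like the cap but blue or pink is not meant.

How it is judged:
By the outcome, as a careful person would: the job done as asked, in the order asked, and still so for the second after the job is handed in, while the arm keeps its last pose, push and grip.
It also fails if it takes over 45 s, if anything falls off the work surface, if the arm or the gripper's body presses on something with over 40 N, if the wrist force passes 120 N, or if a joint passes its speed limit or range.

### The arm

A 6-joint arm with a two-finger parallel gripper is mounted at the origin on the work surface. World frame = base frame: x ahead of the robot, y to its left, z up, the work surface at z = 0. Lengths are in m, angles in degrees, forces in N, time in s.
With the tool pointing down it reaches from about 0.25 to 0.725 m from the base axis. Payload 9.7 kg.
Tool frame: the origin (TCP) lies midway between the tips of the shut fingers; the grasp point (between the pads) lies 19 mm behind it (bot.pinch_z is the distance from the TCP to the grasp point, in m); z points along the fingers, x is the direction in which the jaws open and shut, and the axes are right-handed (so a half turn about z gives the same grasp; the last joint's range is limited). The gripper opens to 85 mm and grips with 20 to 120 N. Pads are 22 mm wide; open, the fingers measure 114 mm over their backs; the gripper's body (76 mm by 85 mm) begins 54 mm behind the grasp point. The pads swing forward as they close: fully open they stand 13 mm farther back than shut.
Start: joints at [73.052, 4.979, 10.078, 95.1, 0, 90], TCP at [0.16, 0.526, 0.231] pointing down, gripper open.
Joint ranges: [-179.16, 179.16], [-48.56, 103.87], [-65.8, 70.77], [-126.05, 130.52], [-82.76, 87.17], [-180, 180]. Speed limits (degrees/s): [127.2, 127.2, 147.25, 180, 180, 180].

### API

Orientations are given as [roll, pitch, yaw] about the fixed x, y, z axes, in that order (R = Rz(yaw) Ry(pitch) Rx(roll)).
In Python, from workcell import bot gives the robot as it stands. The module is installed in compiled form; this text tells all that it offers.
- The arm moves only by the shell command python3 -m pendant 'ROWS' [FORCE]. ROWS is JSON, a list of rows, each a list of 7 numbers: the shift along the tool's x, y, z scaled (see below), then the turn, a rotation vector about the tool's x, y, z scaled (see below), then the closure, from 0 (fully open) to 1 (shut). In form: [[tx, ty, tz, wx, wy, wz, jaw], ...]. A call has 1 to 12 rows; each row shifts and turns the pose as measured when the row begins, along the tool's axes as they then stand; what a row does not reach is not made up. The controller multiplies each number of a shift by 0.25 m and each number of a turn by pi rad. A row lasts 1/10 s, in which the tool goes at most 50 mm and 8.59 degrees, less where a joint would pass 70% of its speed; a pose out of reach is approached as far as the arm can. A call with a number of a shift or a turn outside -1 to 1 is refused whole. A call with a gripper value outside its range is refused whole. The fingers move at their own pace and stop on an object; FORCE is the grip in N (left out, the last holds). Time passes only in rows, so rows that do not move let the fingers close. It gives the time, the measured TCP pose, the force and the opening at its end, in the units of the state.
- bot.get_obs(): the state, without advancing time (a new reading comes with each control period).
- bot.camera(name): name is "side" or "top" or "wrist"; returns the picture (480x640x3 uint8, red, green, blue); there is no depth.
- bot.calibration(name): a dict with "intrinsics" (3x3 intrinsics, pixels), "xyz" and "attitude" of the camera in the world. Camera axes: x right, y up, looking along -z (the intrinsics and any distortion apply to the point x, -y, -z); pixel columns grow to the right and rows downward; lengths in m; the calibration is good to about 2 mm. A picture is of the moment at which its call begins: read the wrist's pose just before it. calibration takes no time and is no camera call; for the wrist camera it gives the pose at the moment of the call.
- bot.job_done(): hands the job in, once; it reports no verdict.
The state is a dict: "time": time; "q": joint angles; "qd": joint speeds; "joint_efforts": joint torques, N m; "ee_pos": TCP position; "tcp_rot": TCP orientation; "wrist_force": force on the tool from outside, world axes, zero at the start; "torque": the same for the moment, N m; "opening": finger opening in m.
Only numpy, scipy, OpenCV 4.12 (cv2) and the standard library are available. Lean on these libraries where they do the work, as an engineer would, in place of code of your own. Each camera call takes 0.05 s, during which the arm holds its last target.

## Working session

There is one attempt and no reset: what is moved stays moved. The work goes in short steps, Python scripts to look and compute and a shell command to move; the robot and the scene stay as the last step left them, time stands still between calls to the robot, and variables do not carry over. Pictures are saved under pics/ and viewed, and the job is handed in when it is done.

```bash
mkdir -p pics; python3 - <<'E'
from workcell import bot
import cv2
print(bot.get_obs(), bot.pinch_z)
for n in ("top","side","wrist"):
    c=bot.calibration(n); print(n,c)
    cv2.imwrite(f"pics/{n}0.png",bot.camera(n)[:,:,::-1])
E
```

```text
{'time': 0.0, 'q': array([7.30518120e+01, 5.01204686e+00, 1.00339123e+01, 9.50997610e+01,
       3.08398484e-04, 8.99999515e+01]), 'qd': array([ 0.0723898 , -0.06917288,  0.04054539,  0.02374185, -0.0671772 ,
       -0.02976162]), 'joint_efforts': array([ 2.63116301e-03, -5.20387387e+01,  4.64804292e+01,  1.61882717e-02,
       -1.72116529e-06,  1.35854447e-05]), 'ee_pos': array([0.16025934, 0.52589033, 0.23056914]), 'tcp_rot': array([-1.79999692e+02,  7.78955298e-02,  7.30518605e+01]), 'wrist_force': array([-0.19049569,  0.93739391,  0.51481943]), 'torque': array([-0.0001157 , -0.02931065,  0.03446144]), 'opening': 0.08540893780929396} 0.0187
top {'intrinsics': array([[585.37060075,   0.        , 314.77127408],
       [  0.        , 585.37060075, 234.14630278],
       [  0.        ,   0.        ,   1.        ]]), 'xyz': array([0.39643534, 0.00426399, 1.8581894 ]), 'attitude': array([  6.57797479,  -0.20228548, -91.33700209])}
side {'intrinsics': array([[502.90299439,   0.        , 317.56612674],
       [  0.        , 502.90299439, 240.62773836],
       [  0.        ,   0.        ,   1.        ]]), 'xyz': array([ 0.11592538, -0.8454262 ,  0.7984273 ]), 'attitude': array([ 55.69191823,  -0.15235215, -29.7327111 ])}
wrist {'intrinsics': array([[340.3064181 ,   0.        , 328.75493571],
       [  0.        , 340.3064181 , 232.59166997],
       [  0.        ,   0.        ,   1.        ]]), 'xyz': array([0.08651353, 0.54856369, 0.37351761]), 'attitude': array([-17.48302301,   0.1327312 ,  73.07846588])}
```

View pics/top0.png

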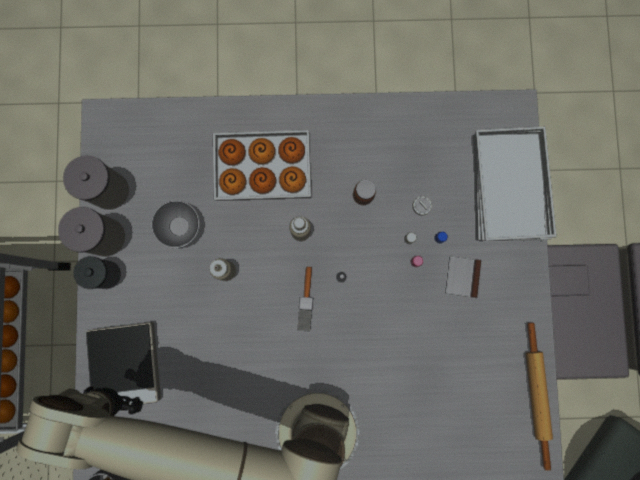

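View pics/side0.png

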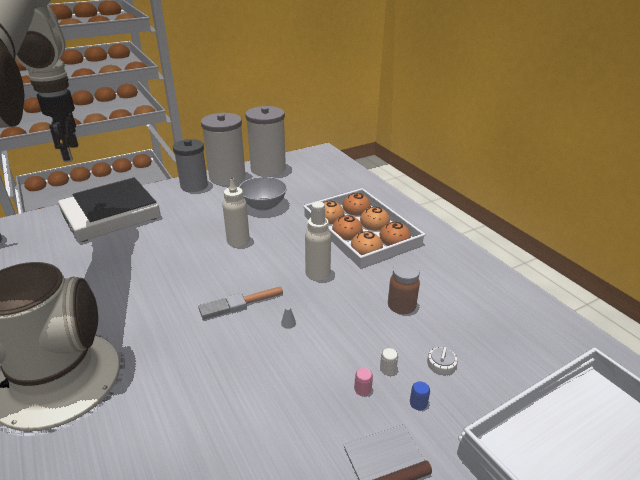

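View pics/wrist0.png

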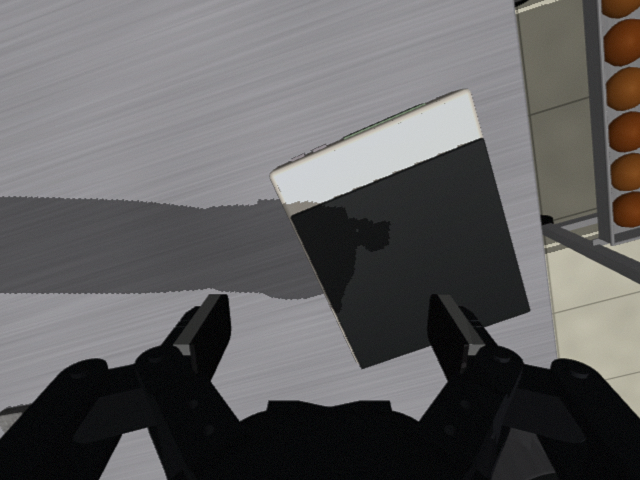

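Top view: white cap at (411,238) with the blue (441,237) and pink (417,261) decoys beside it. The bare-nozzle bottle is at (221,268) in the top view and (235,215) in the side view, the capped bottle at (300,228). Next I zoom in and measure.

```bash
cat > h.py <<'E'
import numpy as np, cv2
from scipy.spatial.transform import Rotation as R
from workcell import bot
def cam(n):
    c=bot.calibration(n); return np.array(c["intrinsics"]),np.array(c["xyz"]),R.from_euler('xyz',c["attitude"],degrees=True).as_matrix()
def ray(n,u,v,c=None):
    K,p,M=c or cam(n); d=np.linalg.inv(K)@[u,v,1]; return p,M@np.array([d[0],-d[1],-d[2]])
def onz(n,u,v,z,c=None):
    p,d=ray(n,u,v,c); return p+d*(z-p[2])/d[2]
def proj(n,P,c=None):
    K,p,M=c or cam(n); q=M.T@(np.array(P)-p); q=K@[q[0],-q[1],-q[2]]; return q[:2]/q[2]
def tri(rs):
    A=0;b=0
    for p,d in rs:
        d=d/np.linalg.norm(d);Q=np.eye(3)-np.outer(d,d);A=A+Q;b=b+Q@p
    x=np.linalg.solve(A,b); return x,[np.linalg.norm((np.eye(3)-np.outer(d,d)/(d@d))@(x-p))*1e3 for p,d in rs]
E
python3 - <<'E'
import cv2,numpy as np
t=cv2.imread('pics/top0.png');s=cv2.imread('pics/side0.png')
a=[t[220:260,391:431],t[248:288,200:240],s[340:380,369:409],s[170:250,195:275]]
cv2.imwrite('pics/z1.png',np.vstack([np.hstack([cv2.resize(x,(290,290),interpolation=0) for x in a[:2]]),np.hstack([cv2.resize(x,(290,290),interpolation=0) for x in a[2:]])]))
E
```

```text
(no output)
```

View pics/z1.png

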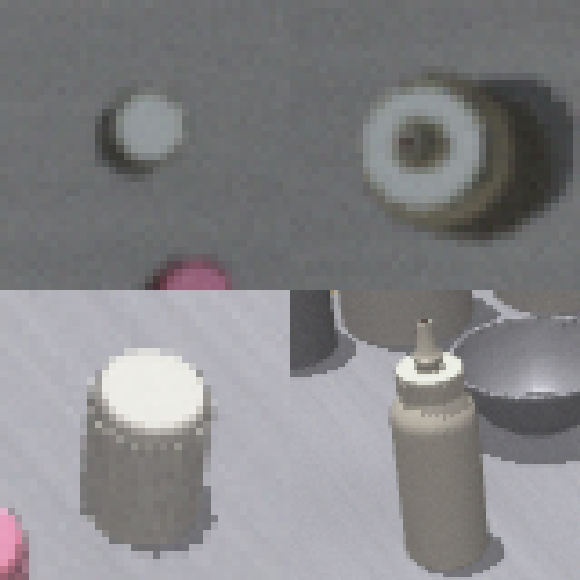

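```bash
python3 - <<'E'
from h import *
t=cv2.imread('pics/top0.png');s=cv2.imread('pics/side0.png')
def disc(im,x0,y0,x1,y1,th):
    g=cv2.cvtColor(im,cv2.COLOR_BGR2GRAY)[y0:y1,x0:x1]
    m=(g>th).astype('uint8')
    n,l,st,ce=cv2.connectedComponentsWithStats(m)
    i=1+np.argmax(st[1:,4]); c,_=cv2.findContours((l==i).astype('uint8'),0,2)
    (u,v),ax,an=cv2.fitEllipse(cv2.convexHull(max(c,key=cv2.contourArea)))
    print(st[i,4],g.max(),np.median(g),(u+x0,v+y0),ax); return u+x0,v+y0
ct=disc(t,400,226,424,252,140); cs=disc(s,375,345,402,365,215)
bt=disc(t,205,252,236,285,140); bs=disc(s,220,182,245,200,200)
for a,b,z in ((ct,cs,.046),(bt,bs,.160)):
    print(onz("top",*a,z),onz("side",*b,z),tri([ray("top",*a),ray("side",*b)]))
P=tri([ray("top",*bt),ray("side",*bs)])[0]
# nozzle tip
print(onz("side",195+424.5/7.25-40,170+(322-290)/7.25,.196),onz("top",200+(418-290)/7.25-.5,248+143/7.25-.5,.196))
for n,u,v in (("pink",417,261),("blue",441,237)): print(n,onz("top",u,v,.046))
E
```

```text
49 154 110.0 (411.2022466659546, 236.9113597869873) (7.33720064163208, 7.735282897949219)
115 237 179.0 (389.5103349685669, 353.0211133956909) (10.004779815673828, 13.643303871154785)
117 155 109.0 (217.66896724700928, 267.5986680984497) (14.616984367370605, 14.973416328430176)
79 238 137.0 (232.7033748626709, 190.8446502685547) (8.467939376831055, 17.92278480529785)
[ 0.58964024 -0.30725205  0.046     ] [ 0.5919559  -0.30620586  0.046     ] (array([ 0.59005853, -0.30730565,  0.04791051]), [np.float64(0.7183699538210782), np.float64(0.7183699538211806)])
[0.50091329 0.2774526  0.16      ] [0.50233122 0.27806322 0.16      ] (array([0.50141849, 0.27717091, 0.16060817]), [np.float64(0.5729108821741428), np.float64(0.5729108821743333)])
[0.47032438 0.32347789 0.196     ] [0.49979537 0.27311366 0.196     ]
pink [ 0.5141069  -0.32206861  0.046     ]
blue [ 0.58723031 -0.40014951  0.046     ]
```

Cap top centre is about (0.590,-0.307), z 0.048 against 0.046. Bottle collar is about (0.5015,0.277), z 0.1606 against 0.160. Both agree with the given heights. Next I work out the transit.

```bash
cat >> h.py <<'E'
def go(target,yaw=None):
    """tool-axes shift units to a target TCP, tool down"""
    o=bot.get_obs(); M=R.from_euler('xyz',o["tcp_rot"],degrees=True).as_matrix()
    d=M.T@(np.array(target)-o["ee_pos"]); y=o["tcp_rot"][2] if yaw is None else yaw
    w=(R.from_matrix(M).inv()*R.from_euler('xyz',[180,0,y],degrees=True)).as_rotvec()/np.pi
    print("t",round(o["time"],2),"pos",o["ee_pos"].round(4),"rot",o["tcp_rot"].round(2),"F",o["wrist_force"].round(1),"op",round(o["opening"],4))
    print("shift units",(d/.25).round(4),"turn units",w.round(4), "min rows",np.linalg.norm(d)/.05)
E
python3 - <<'E'
from h import *
go([.59,-.307,.30])
E
python3 -m pendant '[[0,0,-0.14,0,0,0,0],[0,0,-0.14,0,0,0,0]]'
```

```text
t 0.15 pos [0.1603 0.5259 0.2307] rot [1.800e+02 6.000e-02 7.305e+01] F [-0.3  0.5  0.2] op 0.0853
shift units [-2.6863  2.6155 -0.2741] turn units [0.     0.0003 0.    ] min rows 18.79638143237444
time: 0.35
ee_pos: [0.1597, 0.5242, 0.2965]
tcp_rot: [180.0, 0.7, 73.1]
wrist_force: [0.6, 0.6, 1.3]
opening: 0.0854
```

```bash
python3 -m pendant '[[-0.12,0.117,0,0,0,0,0],[-0.12,0.117,0,0,0,0,0],[-0.12,0.117,0,0,0,0,0],[-0.12,0.117,0,0,0,0,0],[-0.12,0.117,0,0,0,0,0],[-0.12,0.117,0,0,0,0,0],[-0.12,0.117,0,0,0,0,0],[-0.12,0.117,0,0,0,0,0],[-0.12,0.117,0,0,0,0,0],[-0.12,0.117,0,0,0,0,0],[-0.12,0.117,0,0,0,0,0],[-0.12,0.117,0,0,0,0,0]]'
python3 - <<'E'
from h import *
go([.59,-.307,.25],73.05);print(bot.get_obs()["q"].round(1))
E
```

```text
time: 1.55
ee_pos: [0.3967, 0.0669, 0.3009]
tcp_rot: [179.9, 0.4, 73.6]
wrist_force: [1.2, 0.7, 0.2]
opening: 0.0853
t 1.55 pos [0.3967 0.0669 0.3009] rot [179.93   0.42  73.59] F [1.2 0.7 0.2] op 0.0853
shift units [-1.2149  1.164   0.2139] turn units [0.0004 0.0023 0.003 ] min rows 8.480371217180517
[  9.9 -12.6   1.4 104.1  -0.4  26.3]
```

```bash
python3 -m pendant '[[-0.13,0.125,0.02,0,0,0,0],[-0.13,0.125,0.02,0,0,0,0],[-0.13,0.125,0.02,0,0,0,0],[-0.13,0.125,0.02,0,0,0,0],[-0.13,0.125,0.02,0,0,0,0],[-0.13,0.125,0.02,0,0,0,0],[-0.13,0.125,0.02,0,0,0,0],[-0.13,0.125,0.02,0,0,0,0],[-0.1,0.1,0.02,0,0,0,0],[0,0,0,0,0,0,0]]'
python3 - <<'E'
from h import *
go([.59,-.307,.2],73.05)
cv2.imwrite("pics/w1.png",bot.camera("wrist")[:,:,::-1])
E
```

```text
time: 2.55
ee_pos: [0.5845, -0.3064, 0.2513]
tcp_rot: [-179.9, 0.3, 73.3]
wrist_force: [0.9, -0.9, -0.4]
opening: 0.085
t 2.55 pos [ 0.5845 -0.3064  0.2513] rot [-179.86    0.32   73.26] F [ 0.9 -0.9 -0.4] op 0.085
shift units [0.005  0.0222 0.2051] turn units [-0.0008  0.0018  0.0012] min rows 1.0317168732748583
```

View pics/w1.png

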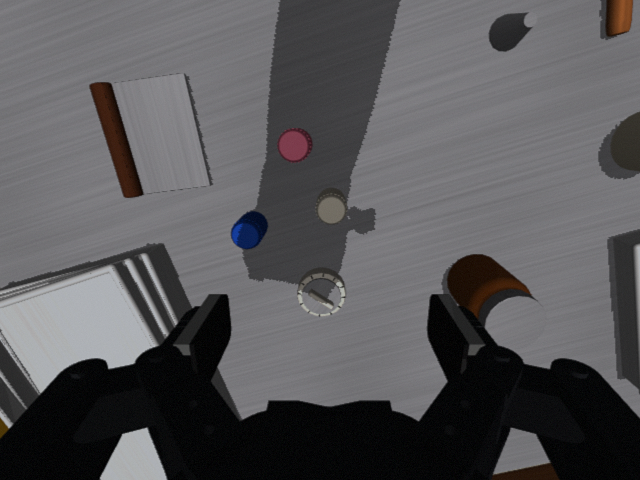

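Wrist view: white cap top at (331,208), blue at (249,230), pink at (294,145), timer at (322,293). I'll measure the cap more precisely.

```bash
python3 - <<'E'
from h import *
im=cv2.imread("pics/w1.png")
hsv=cv2.cvtColor(im,cv2.COLOR_BGR2HSV)[185:232,312:350]
g=cv2.cvtColor(im,cv2.COLOR_BGR2GRAY)[185:232,312:350]
for th in (110,125,140):
    m=(g>th).astype('uint8');n,l,st,ce=cv2.connectedComponentsWithStats(m);
    i=np.argmin([np.hypot(*(c-[19,23])) if k else 99 for k,c in enumerate(ce)])
    c,_=cv2.findContours((l==i).astype('uint8'),0,2);(x,y),r=cv2.minEnclosingCircle(c[0])
    print(th,st[i],ce[i]+[312,185],(x+312,y+185),r, onz("wrist",*(ce[i]+[312,185]),.046))
for n,u,v,z in(("timer",322,293,.035),("pink",294,145,.046),("blue",245,232,.046)):print(n,onz("wrist",u,v,z))
K,p,M=cam("wrist");print(p,340*.033/(p[2]-.046))
cv2.imwrite("pics/w1z.png",cv2.resize(im[175:240,295:365],None,fx=8,fy=8,interpolation=0))
E
```

```text
110 [20 23  1  3  3] [332. 209.] (332.0, 209.0) 1.000100016593933 [ 0.59062348 -0.30477321  0.046     ]
125 [   0    0   38   47 1786] [330.5 208. ] (330.5, 208.0) 29.517044067382812 [ 0.58913877 -0.30597833  0.046     ]
140 [   0    0   38   47 1786] [330.5 208. ] (330.5, 208.0) 29.517044067382812 [ 0.58913877 -0.30597833  0.046     ]
timer [ 0.68681426 -0.34552489  0.035     ]
pink [ 0.51713621 -0.32245461  0.046     ]
blue [ 0.58821457 -0.4017629   0.046     ]
[ 0.5105495  -0.2820486   0.39532687] 32.1189151176768
```

View pics/w1z.png

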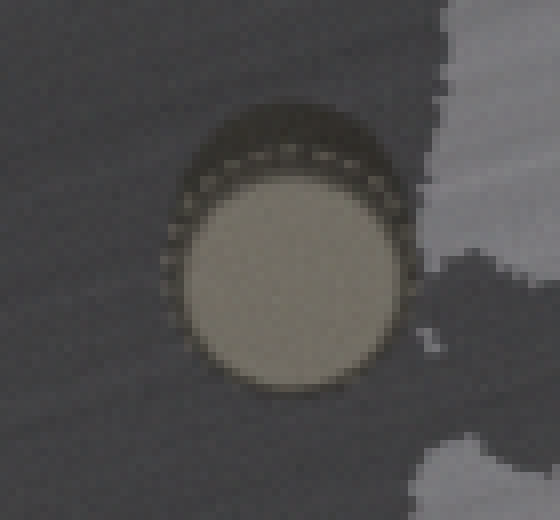

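```bash
python3 - <<'E'
from h import *
print(onz("wrist",331.1,209.3,.046)); go([.591,-.3062,.1],73.05)
E
python3 -m pendant '[[0.006,0.026,0.15,0,0.001,0,0.2],[0,0,0.15,0,0,0,0.2],[0,0,0.15,0,0,0,0.2],[0,0,0.1,0,0,0,0.2],[0,0,0,0,0,0,0.2]]' 80
python3 - <<'E'
from h import *
go([.591,-.3062,.008],73.05)
cv2.imwrite("pics/w2.png",bot.camera("wrist")[:,:,::-1])
E
```

```text
[ 0.59066337 -0.30577348  0.046     ]
t 2.6 pos [ 0.584  -0.3048  0.2523] rot [-179.88    0.29   73.29] F [ 0.5 -0.3 -0.3] op 0.0854
shift units [0.006  0.0298 0.609 ] turn units [-0.0007  0.0016  0.0013] min rows 3.048755242351178
time: 3.1
ee_pos: [0.5899, -0.3018, 0.1136]
tcp_rot: [179.9, 0.1, 73.4]
wrist_force: [-0.4, -0.5, -0.6]
opening: 0.0687
t 3.1 pos [ 0.5899 -0.3018  0.1136] rot [1.7989e+02 1.0000e-01 7.3410e+01] F [-0.4 -0.5 -0.6] op 0.0687
shift units [-0.0149  0.0085  0.4226] turn units [0.0006 0.0005 0.002 ] min rows 2.114939448707406
```

View pics/w2.png

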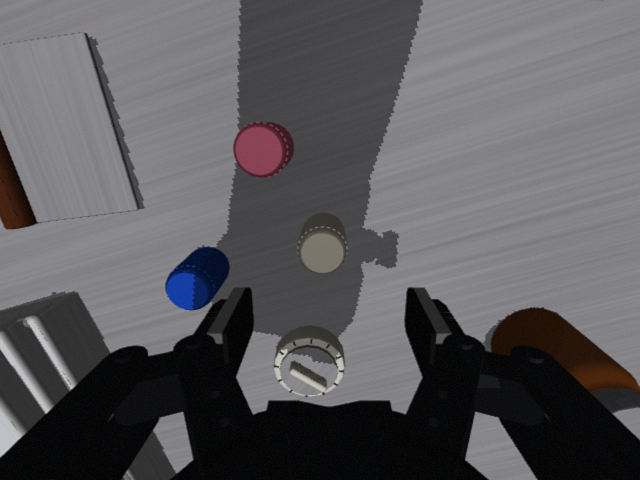

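```bash
python3 - <<'E'
from h import *
P=onz("wrist",322.5,250.5,.046);print(P); go([P[0],P[1],.008],73.05)
E
python3 -m pendant '[[-0.015,0.0075,0.1,0,0,0.002,0.2],[0,0,0.1,0,0,0,0.2],[0,0,0,0,0,0,0.2]]'
python3 - <<'E'
from h import *
go([.5907,-.306,.008],73.05)
E
```

```text
[ 0.5917943  -0.30715899  0.046     ]
t 3.15 pos [ 0.5905 -0.3021  0.1159] rot [1.7976e+02 1.2000e-01 7.3420e+01] F [ 0.3 -0.7  1.3] op 0.0685
shift units [-0.0172  0.0088  0.4317] turn units [0.0013 0.0007 0.002 ] min rows 2.1606109446605477
time: 3.45
ee_pos: [0.594, -0.3059, 0.0735]
tcp_rot: [179.2, 0.2, 73.1]
wrist_force: [-0.4, -0.3, -0.1]
opening: 0.0686
t 3.45 pos [ 0.594  -0.3059  0.0735] rot [179.21   0.21  73.14] F [-0.4 -0.3 -0.1] op 0.0686
shift units [-0.0031 -0.0161  0.2617] turn units [0.0044 0.0011 0.0005] min rows 1.311250968453221
```

```bash
python3 -m pendant '[[-0.003,-0.012,0.1,0.0044,0.001,0,0.2],[0,0,0.1,0,0,0,0.2],[0,0,0,0,0,0,0.2]]'
python3 - <<'E'
from h import *
go([.591,-.3065,.008],73.05)
E
```

```text
time: 3.75
ee_pos: [0.5943, -0.3067, 0.0305]
tcp_rot: [179.5, 0.1, 73.2]
wrist_force: [-0.5, -0.5, -0.4]
opening: 0.0682
t 3.75 pos [ 0.5943 -0.3067  0.0305] rot [1.7949e+02 1.1000e-01 7.3200e+01] F [-0.5 -0.5 -0.4] op 0.0682
shift units [-0.0029 -0.0136  0.09  ] turn units [0.0028 0.0006 0.0008] min rows 0.4554030353700409
```

```bash
python3 -m pendant '[[-0.003,-0.014,0.07,0.003,0.001,0.001,0.2],[0,0,0.03,0,0,0,0.2],[0,0,0,0,0,0,0.2]]'
python3 - <<'E'
from h import *
go([.591,-.3065,.008],73.05)
cv2.imwrite("pics/w3.png",bot.camera("wrist")[:,:,::-1])
cv2.imwrite("pics/s3.png",cv2.resize(bot.camera("side")[280:440,300:500,::-1],None,fx=3,fy=3))
E
```

```text
time: 4.05
ee_pos: [0.5926, -0.3072, 0.0088]
tcp_rot: [179.8, -0.0, 73.0]
wrist_force: [0.5, -0.2, -0.7]
opening: 0.0683
t 4.05 pos [ 0.5926 -0.3072  0.0088] rot [ 1.7978e+02 -3.0000e-02  7.3020e+01] F [ 0.5 -0.2 -0.7] op 0.0683
shift units [ 0.0009 -0.0068  0.0032] turn units [ 0.0012 -0.0002 -0.0002] min rows 0.03779364157641389
```

View pics/w3.png

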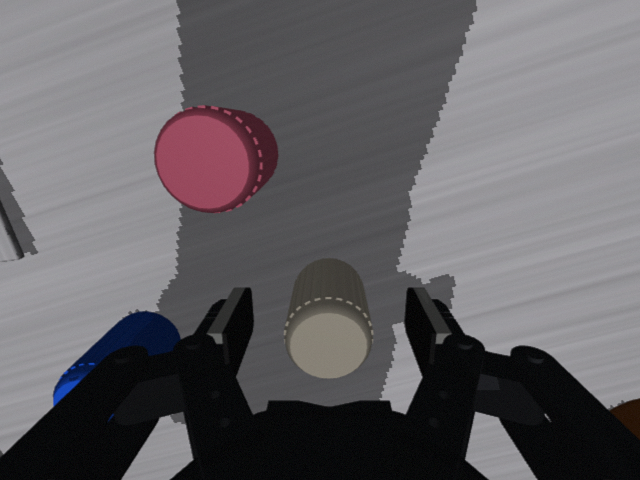

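View pics/s3.png

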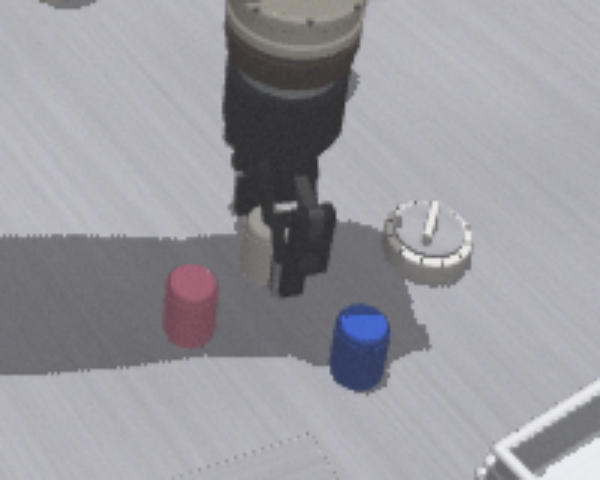

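The cap stands between the jaws (disc centre (328,345)). I'll check the centring once more, then grip.

```bash
python3 - <<'E'
from h import *
P=onz("wrist",328,344.5,.046);print(P); go([P[0],P[1],.008],73.05)
E
python3 -m pendant '[[0,-0.003,0.002,0.001,0,0,0.9],[0,0,0,0,0,0,0.9],[0,0,0,0,0,0,0.9],[0,0,0,0,0,0,0.9],[0,0,0,0,0,0,0.9],[0,0,0,0,0,0,0.9],[0,0,0,0,0,0,0.9]]' 80
python3 - <<'E'
from h import *
go([.591,-.3065,.28],73.05)
cv2.imwrite("pics/w4.png",bot.camera("wrist")[:,:,::-1])
E
```

```text
[ 0.59173928 -0.30737855  0.046     ]
t 4.15 pos [ 0.5928 -0.3073  0.0095] rot [ 1.7974e+02 -2.0000e-02  7.3020e+01] F [-0.2  0.5  0.6] op 0.0685
shift units [-0.0015 -0.0039  0.006 ] turn units [ 0.0014 -0.0001 -0.0002] min rows 0.03636879499376206
time: 4.85
ee_pos: [0.593, -0.3076, 0.0114]
tcp_rot: [179.8, 0.0, 73.0]
wrist_force: [-0.5, 0.8, -0.8]
opening: 0.0323
t 4.85 pos [ 0.593  -0.3076  0.0114] rot [1.7977e+02 1.0000e-02 7.3020e+01] F [-0.5  0.8 -0.8] op 0.0323
shift units [ 0.0017 -0.0044 -1.0746] turn units [ 0.0013  0.0001 -0.0002] min rows 5.372842607275704
```

View pics/w4.png

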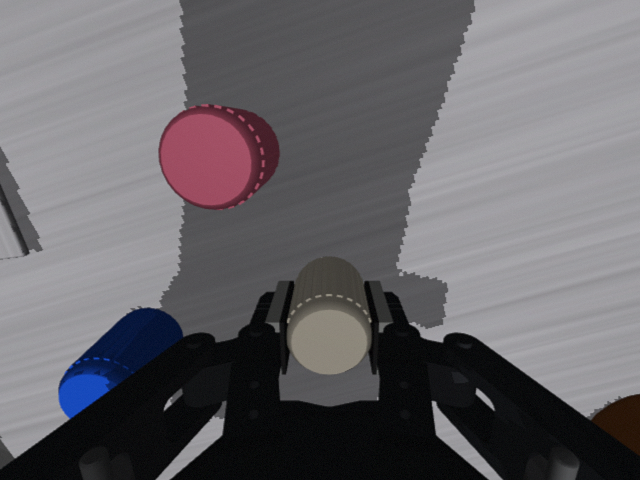

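Gripped (opening 32.3 mm), cap top centre at (329,340), with the TCP 11.4 mm above the rim. Now I lift it.

```bash
python3 -m pendant '[[0,0,-0.08,0,0,0,0.9],[0,0,-0.18,0,0,0,0.9],[0,0,-0.18,0,0,0,0.9],[0,0,-0.18,0,0,0,0.9],[0,0,-0.18,0,0,0,0.9],[0,0,-0.18,0,0,0,0.9],[0,0,-0.18,0,0,0,0.9],[0,0,0,0,0,0,0.9]]'
python3 - <<'E'
from h import *
c=bot.calibration  # cap centre seen in grip
print(onz("wrist",329.5,340,.046+bot.get_obs()["ee_pos"][2]-.0114)-bot.get_obs()["ee_pos"])
go([.5015,.277,.28],73.05)
E
```

```text
time: 5.7
ee_pos: [0.5899, -0.3062, 0.31]
tcp_rot: [180.0, -0.0, 73.0]
wrist_force: [1.7, -0.4, -0.2]
opening: 0.032
[-0.00125533  0.00054896  0.0346    ]
t 5.7 pos [ 0.5899 -0.3062  0.31  ] rot [ 1.7999e+02 -3.0000e-02  7.3020e+01] F [ 1.7 -0.4 -0.2] op 0.032
shift units [ 2.1276 -1.0194  0.1209] turn units [ 0.0001 -0.0002 -0.0002] min rows 11.811559387726248
```

```bash
python3 -m pendant '[[0.17,-0.083,0,0,0,0,0.9],[0.17,-0.083,0,0,0,0,0.9],[0.17,-0.083,0,0,0,0,0.9],[0.17,-0.083,0,0,0,0,0.9],[0.17,-0.083,0,0,0,0,0.9],[0.17,-0.083,0,0,0,0,0.9],[0.17,-0.083,0,0,0,0,0.9],[0.17,-0.083,0,0,0,0,0.9],[0.17,-0.083,0,0,0,0,0.9],[0.17,-0.083,0,0,0,0,0.9],[0,0,0,0,0,0,0.9],[0,0,0,0,0,0,0.9]]'
python3 - <<'E'
from h import *
go([.5015,.277,.28],73.05)
cv2.imwrite("pics/w5.png",bot.camera("wrist")[:,:,::-1])
E
```

```text
time: 6.9
ee_pos: [0.5129, 0.1767, 0.3019]
tcp_rot: [-179.8, -0.0, 72.9]
wrist_force: [-0.2, -0.4, -0.2]
opening: 0.0321
t 6.9 pos [0.5129 0.1767 0.3019] rot [-179.8    -0.     72.89] F [-0.2 -0.4 -0.2] op 0.0321
shift units [ 0.3701 -0.1611  0.0881] turn units [-0.0011 -0.     -0.0009] min rows 2.0655552917447872
```

View pics/w5.png

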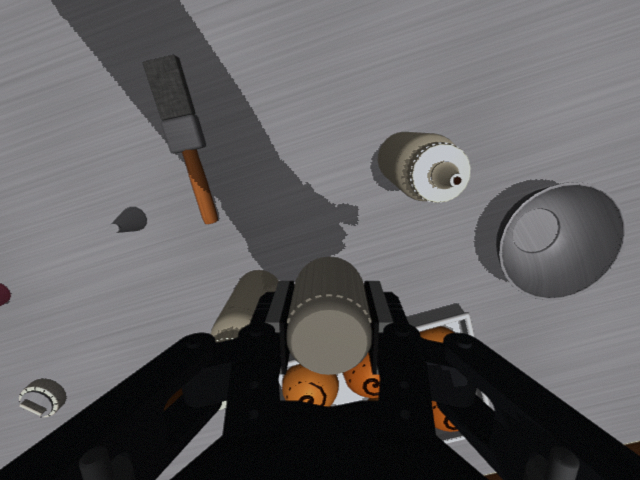

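The cap is firm in the grip. The bare bottle's collar centre is at about (440,172), with its nozzle tip at (456,180). I'll cross-check with the wrist camera.

```bash
python3 - <<'E'
from h import *
im=cv2.imread("pics/w5.png");x0,y0,x1,y1=405,138,475,206
g=cv2.cvtColor(im,cv2.COLOR_BGR2GRAY)[y0:y1,x0:x1];m=(g>185).astype('uint8')
n,l,st,ce=cv2.connectedComponentsWithStats(m);i=1+np.argmax(st[1:,4]);c,_=cv2.findContours((l==i).astype('uint8'),0,2)
e=cv2.fitEllipse(cv2.convexHull(max(c,key=cv2.contourArea)));u=np.array(e[0])+[x0,y0];print(u,e[1])
print("seat",onz("wrist",*u,.16),"tip",onz("wrist",456.5,180.5,.196))
P=onz("wrist",*u,.16)
go([P[0]+.001,P[1]-.0005,.28],73.05)
E
```

```text
[441.31266022 172.80294037] (53.479496002197266, 59.28593063354492)
seat [0.50210328 0.27736096 0.16      ] tip [0.50299328 0.27693869 0.196     ]
t 6.95 pos [0.513  0.1764 0.3018] rot [-1.7978e+02 -1.0000e-02  7.2850e+01] F [-0.8  0.6  0. ] op 0.032
shift units [ 0.3724 -0.1559  0.0877] turn units [-0.0012 -0.0001 -0.0011] min rows 2.0657330951570207
```

```bash
python3 -m pendant '[[0.124,-0.052,0.02,-0.001,0,0,0.9],[0.124,-0.052,0.02,0,0,0,0.9],[0.1,-0.043,0.02,0,0,0,0.9],[0,0,0,0,0,0,0.9],[0,0,0,0,0,0,0.9]]'
python3 - <<'E'
from h import *
go([.503,.2768,.25],73.05)
E
```

```text
time: 7.45
ee_pos: [0.5062, 0.2663, 0.2857]
tcp_rot: [180.0, 0.1, 72.3]
wrist_force: [0.1, -1.0, -0.4]
opening: 0.0323
t 7.45 pos [0.5062 0.2663 0.2857] rot [1.7999e+02 5.0000e-02 7.2260e+01] F [ 0.1 -1.  -0.4] op 0.0323
shift units [ 0.0362 -0.0249  0.1429] turn units [ 0.0001  0.0003 -0.0044] min rows 0.7473213795336945
```

```bash
python3 -m pendant '[[0.036,-0.025,0.06,0,0,-0.004,0.9],[0,0,0.06,0,0,0,0.9],[0,0,0,0,0,0,0.9],[0,0,0,0,0,0,0.9]]'
python3 - <<'E'
from h import *
go([.503,.2768,.25],73.05)
s=bot.camera("side");t=bot.camera("top")
cv2.imwrite("pics/st6.png",np.hstack([cv2.resize(s[130:260,175:305,::-1],(400,400)),cv2.resize(t[225:325,165:265,::-1],(400,400))]))
E
```

```text
time: 7.85
ee_pos: [0.5052, 0.271, 0.2565]
tcp_rot: [179.9, 0.0, 72.6]
wrist_force: [-0.1, -0.1, -0.5]
opening: 0.0316
t 7.85 pos [0.5052 0.271  0.2565] rot [1.7988e+02 2.0000e-02 7.2590e+01] F [-0.1 -0.1 -0.5] op 0.0316
shift units [ 0.0196 -0.0154  0.0261] turn units [ 0.0006  0.0001 -0.0026] min rows 0.18064299823346278
```

View pics/st6.png

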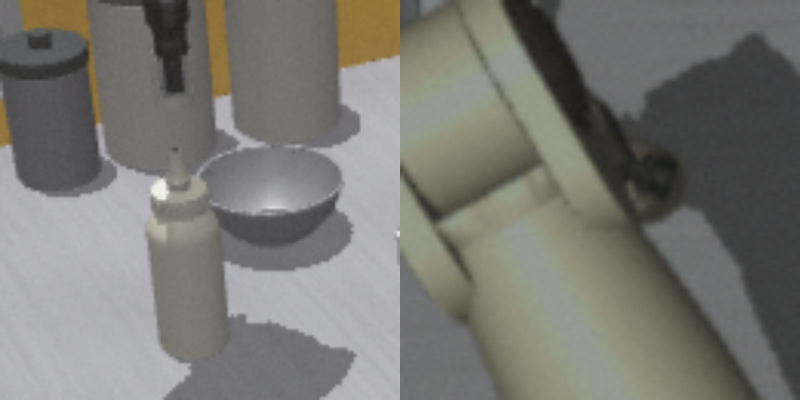

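```bash
python3 -m pendant '[[0.02,-0.015,0,0.0006,0,-0.003,0.9],[0.007,-0.005,0,0,0,0,0.9],[0,0,0,0,0,0,0.9]]'
python3 - <<'E'
from h import *
go([.503,.2768,.216],73.05)
E
```

```text
time: 8.25
ee_pos: [0.503, 0.2795, 0.2585]
tcp_rot: [179.9, -0.1, 73.1]
wrist_force: [-0.2, -0.0, -0.9]
opening: 0.0318
t 8.25 pos [0.503  0.2795 0.2585] rot [ 1.7989e+02 -1.0000e-01  7.3130e+01] F [-0.2 -0.  -0.9] op 0.0318
shift units [-0.0105  0.003   0.1699] turn units [ 0.0006 -0.0005  0.0004] min rows 0.8510471220040718
```

```bash
python3 -m pendant '[[-0.008,0.003,0.06,0,0,0,0.9],[0,0,0.06,0,0,0,0.9],[0,0,0.03,0,0,0,0.9],[0,0,0,0,0,0,0.9],[0,0,0,0,0,0,0.9]]'
python3 - <<'E'
from h import *
go([.503,.2768,.215],73.05)
s=bot.camera("side");w=bot.camera("wrist")
cv2.imwrite("pics/sw7.png",np.hstack([cv2.resize(s[130:260,175:305,::-1],(400,400)),cv2.resize(w[100:500,130:530,::-1],(400,400))]))
E
```

```text
time: 8.75
ee_pos: [0.5033, 0.2784, 0.2215]
tcp_rot: [179.8, -0.2, 73.2]
wrist_force: [-0.6, -0.1, 0.3]
opening: 0.0322
t 8.75 pos [0.5033 0.2784 0.2215] rot [179.8   -0.19  73.22] F [-0.6 -0.1  0.3] op 0.0322
shift units [-0.0065  0.0007  0.0259] turn units [ 0.0011 -0.0011  0.0009] min rows 0.13336162315816552
```

View pics/sw7.png

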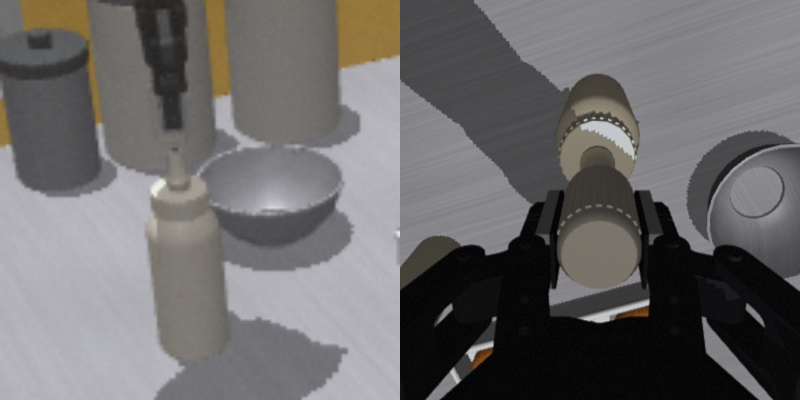

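Cap and nozzle line up in both views: side about (172,130) over (176,150), wrist about (598) over (597). I lower over the cone.

```bash
python3 -m pendant '[[-0.005,0.001,0.04,0.001,-0.001,0.001,0.9],[0,0,0.04,0,0,0,0.9],[0,0,0.04,0,0,0,0.9],[0,0,0.02,0,0,0,0.9],[0,0,0,0,0,0,0.9],[0,0,0,0,0,0,0.9]]' 100
python3 - <<'E'
from h import *
go([.503,.2768,.1714],73.05)
E
```

```text
time: 9.45
ee_pos: [0.5034, 0.277, 0.1836]
tcp_rot: [180.0, -0.0, 73.0]
wrist_force: [0.5, -1.0, -0.5]
opening: 0.0313
t 9.45 pos [0.5034 0.277  0.1836] rot [ 1.7998e+02 -1.0000e-02  7.3010e+01] F [ 0.5 -1.  -0.5] op 0.0313
shift units [-0.0014 -0.0014  0.049 ] turn units [ 0.0001 -0.0001 -0.0002] min rows 0.24506063407638148
```

```bash
python3 -m pendant '[[0,0,0.012,0,0,0,0.9],[0,0,0.012,0,0,0,0.9]]'; python3 -m pendant '[[0,0,0.012,0,0,0,0.9]]';python3 -m pendant '[[0,0,0.012,0,0,0,0.9]]'
```

```text
time: 9.65
ee_pos: [0.504, 0.2775, 0.1793]
tcp_rot: [179.9, -0.1, 73.0]
wrist_force: [-0.9, -0.4, 8.2]
opening: 0.0321
time: 9.75
ee_pos: [0.5045, 0.2777, 0.1776]
tcp_rot: [179.8, -0.2, 73.0]
wrist_force: [0.1, -0.4, 3.7]
opening: 0.0315
time: 9.85
ee_pos: [0.5047, 0.2779, 0.1753]
tcp_rot: [179.7, -0.3, 73.0]
wrist_force: [-0.1, -0.6, 0.5]
opening: 0.0316
```

Click: the force rose to 8.2 N, then fell to 0.5 N. I keep pressing.

```bash
python3 -m pendant '[[0,0,0.012,0.001,-0.001,0,0.9]]'; python3 -m pendant '[[0,0,0.012,0.001,-0.001,0,0.9]]';python3 -m pendant '[[0,0,0.012,0,0,0,0.9]]'; python3 -m pendant '[[0,0,0.014,0,0,0,0.9]]'
```

```text
time: 9.95
ee_pos: [0.5048, 0.278, 0.1726]
tcp_rot: [179.9, -0.2, 73.0]
wrist_force: [-0.1, -0.2, -1.1]
opening: 0.0315
time: 10.05
ee_pos: [0.505, 0.2782, 0.1708]
tcp_rot: [180.0, -0.0, 73.0]
wrist_force: [-4.7, -1.7, 22.7]
opening: 0.0316
time: 10.15
ee_pos: [0.5056, 0.2784, 0.1708]
tcp_rot: [179.8, -0.2, 73.0]
wrist_force: [-6.4, -3.0, 30.8]
opening: 0.0316
time: 10.25
ee_pos: [0.5062, 0.2786, 0.171]
tcp_rot: [179.6, -0.4, 73.0]
wrist_force: [-6.4, -4.0, 28.3]
opening: 0.0315
```

Firm stop at TCP z = 0.171 (expected 0.1714) under about 30 N. I ease off and look.

```bash
python3 -m pendant '[[0,0,0,0.002,-0.002,0,0.9],[0,0,0,0.001,-0.001,0,0.9]]'
python3 - <<'E'
from h import *
go([.505,.278,.2914],73.05)
s=bot.camera("side");w=bot.camera("wrist")
cv2.imwrite("pics/sw8.png",np.hstack([cv2.resize(s[130:260,175:305,::-1],(400,400)),cv2.resize(w[100:500,130:530,::-1],(400,400))]))
go([.505,.278,.2914],73.05)
E
```

```text
time: 10.45
ee_pos: [0.5063, 0.2787, 0.1719]
tcp_rot: [-179.9, 0.1, 73.0]
wrist_force: [0.6, 0.4, -1.8]
opening: 0.0317
t 10.45 pos [0.5063 0.2787 0.1719] rot [-1.7987e+02  1.4000e-01  7.3020e+01] F [ 0.6  0.4 -1.8] op 0.0317
shift units [-0.0053 -0.0053 -0.478 ] turn units [-0.0007  0.0008 -0.0001] min rows 2.390133590349556
t 10.55 pos [0.5062 0.2786 0.1712] rot [-1.7983e+02  1.7000e-01  7.3020e+01] F [ 0.4 -1.  -2.3] op 0.0314
shift units [-0.0053 -0.0053 -0.4808] turn units [-0.0009  0.001  -0.0001] min rows 2.404107884588944
```

View pics/sw8.png

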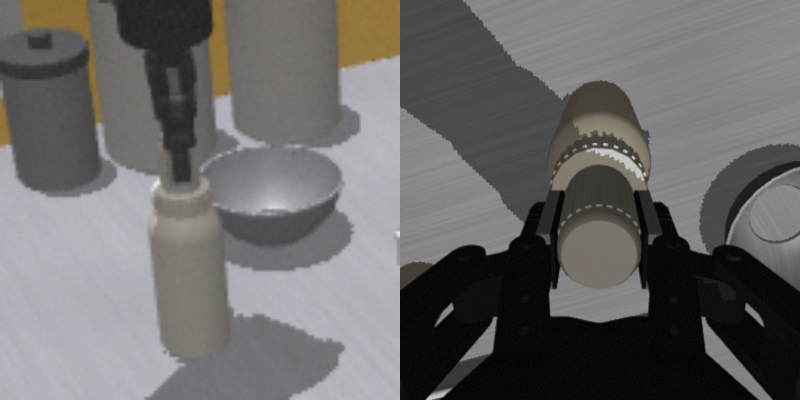

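The rim sits on the collar, and the cap hasn't moved in the jaws (disc still at (598,253) in the crop). I lift gently.

```bash
python3 -m pendant '[[0,0,-0.008,0,0,0,0.9],[0,0,-0.012,0,0,0,0.9],[0,0,-0.018,0,0,0,0.9],[0,0,-0.02,0,0,0,0.9],[0,0,-0.02,0,0,0,0.9]]'
python3 - <<'E'
from h import *
go([.505,.278,.2914],73.05)
s=bot.camera("side");w=bot.camera("wrist")
cv2.imwrite("pics/sw9.png",np.hstack([cv2.resize(s[130:260,175:305,::-1],(400,400)),cv2.resize(w[100:500,130:530,::-1],(400,400))]))
E
```

```text
time: 11.05
ee_pos: [0.5056, 0.2783, 0.1891]
tcp_rot: [-179.6, 0.4, 73.0]
wrist_force: [0.5, -0.0, -2.1]
opening: 0.031
t 11.05 pos [0.5056 0.2783 0.1891] rot [-179.63    0.38   73.03] F [ 0.5 -0.  -2.1] op 0.031
shift units [-0.0045 -0.0046 -0.4093] turn units [-0.0021  0.0021 -0.0001] min rows 2.0465275981456865
```

View pics/sw9.png

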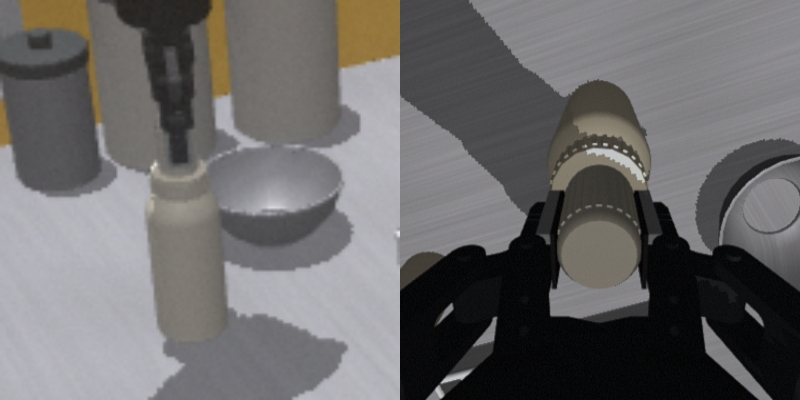

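The bottle is off the bench, carried by the cap. The wrist force is about -2.1 N, which fits a bottle of roughly 0.2 kg. I continue up.

```bash
python3 -m pendant '[[0,0,-0.02,0,0,0,0.9],[0,0,-0.03,-0.001,0.001,0,0.9],[0,0,-0.04,-0.001,0.001,0,0.9],[0,0,-0.04,0,0,0,0.9],[0,0,-0.04,0,0,0,0.9],[0,0,-0.04,0,0,0,0.9],[0,0,-0.04,0,0,0,0.9],[0,0,-0.04,0,0,0,0.9],[0,0,-0.04,0,0,0,0.9],[0,0,-0.04,0,0,0,0.9],[0,0,-0.03,0,0,0,0.9],[0,0,-0.015,0,0,0,0.9]]'
python3 - <<'E'
from h import *
go([.505,.278,.2914],73.05)
E
```

```text
time: 12.35
ee_pos: [0.5059, 0.2785, 0.3038]
tcp_rot: [179.8, -0.1, 73.0]
wrist_force: [-0.1, -1.0, -2.1]
opening: 0.0311
t 12.35 pos [0.5059 0.2785 0.3038] rot [ 1.7985e+02 -1.5000e-01  7.3020e+01] F [-0.1 -1.  -2.1] op 0.0311
shift units [-0.003  -0.003   0.0495] turn units [ 0.0009 -0.0008 -0.0002] min rows 0.24843613434223083
```

```bash
python3 -m pendant '[[0,0,0.02,0,0,0,0.9],[0,0,0.02,0,0,0,0.9],[0,0,0.01,0.0005,-0.0005,0,0.9],[0,0,0,0,0,0,0.9],[0,0,0,0,0,0,0.9],[0,0,0,0,0,0,0.9],[0,0,0,0,0,0,0.9],[0,0,0,0,0,0,0.9]]'
python3 - <<'E'
from h import *
go([.505,.278,.2914],73.05)
s=bot.camera("side");w=bot.camera("wrist")
cv2.imwrite("pics/sw10.png",np.hstack([cv2.resize(s[100:300,155:355,::-1],(400,400)),cv2.resize(w[100:500,130:530,::-1],(400,400))]))
cv2.imwrite("pics/s10.png",s[:,:,::-1])
for i in range(4): bot.camera("top"); go([.505,.278,.2914],73.05)
o=bot.get_obs();print(o["qd"].round(2))
E
```

```text
time: 13.15
ee_pos: [0.5056, 0.2783, 0.2886]
tcp_rot: [-179.9, 0.1, 73.0]
wrist_force: [0.4, 0.3, -2.3]
opening: 0.0318
t 13.15 pos [0.5056 0.2783 0.2886] rot [-1.7995e+02  6.0000e-02  7.3030e+01] F [ 0.4  0.3 -2.3] op 0.0318
shift units [-0.0021 -0.002  -0.0113] turn units [-0.0003  0.0003 -0.0001] min rows 0.058309041738261826
t 13.3 pos [0.5057 0.2784 0.2887] rot [-1.7996e+02  5.0000e-02  7.3020e+01] F [ 0.5  0.6 -2.1] op 0.0315
shift units [-0.0021 -0.0021 -0.011 ] turn units [-0.0002  0.0003 -0.0001] min rows 0.05689564810468282
t 13.35 pos [0.5056 0.2784 0.2886] rot [-1.7995e+02  5.0000e-02  7.3030e+01] F [ 0.1 -0.2 -2.3] op 0.032
shift units [-0.0021 -0.002  -0.0111] turn units [-0.0003  0.0003 -0.0001] min rows 0.05738722133416292
t 13.4 pos [0.5056 0.2784 0.2886] rot [-1.7995e+02  5.0000e-02  7.3020e+01] F [-0.3  0.9 -2.7] op 0.0314
shift units [-0.0021 -0.002  -0.0112] turn units [-0.0003  0.0003 -0.0001] min rows 0.05770624878492151
t 13.45 pos [0.5056 0.2783 0.2886] rot [-1.7995e+02  6.0000e-02  7.3020e+01] F [ 0.1  0.2 -2.5] op 0.0315
shift units [-0.0021 -0.0021 -0.0113] turn units [-0.0003  0.0003 -0.0001] min rows 0.058509319601258894
[ 0.02 -0.04 -0.02  0.01 -0.06  0.01]
```

View pics/sw10.png

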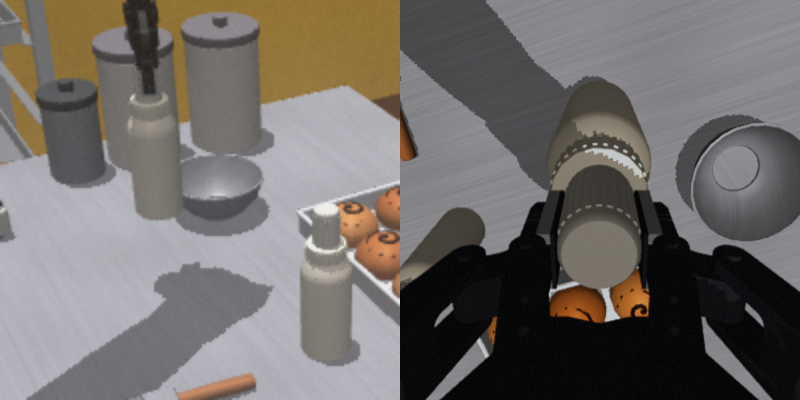

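View pics/s10.png

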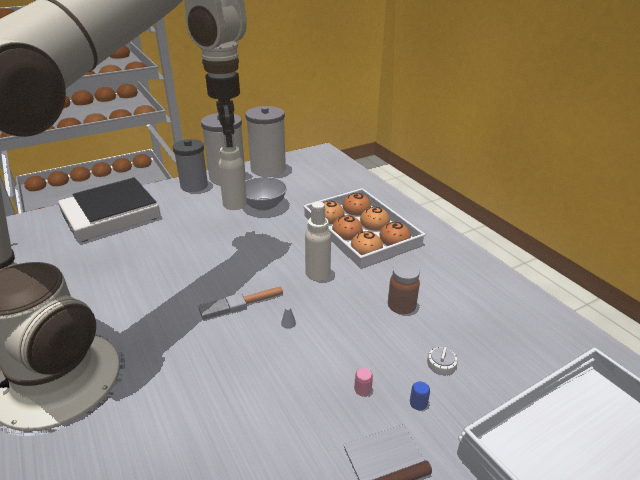

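The bottle hangs upright and still from the cap (side view about (232,180)), roughly 117 mm up. All the bystanders are where they were. Handing in.

```bash
python3 -c "
from workcell import bot
print(bot.job_done())"
```

```text
the job is handed in; nothing more can be done
None
```

I put the off-white cap on the bare-nozzle bottle and lifted the bottle by the cap. I handed in at about 13.5 s with the arm still holding it up.

- **Press:** the force rose to 8.2 N, then fell to about 0.5 N at the click. I pressed on to a firm stop at about 30 N, with the TCP at z = 0.171 m against the 0.1714 m expected for the rim on the collar.
- **Lift:** the bottle hangs about 117 mm above the bench (TCP z = 0.2886 m), tilted less than 0.1° by the tool reading. Over the last readings the pose was steady within 0.1 mm, and the load was about 2.1 to 2.7 N.
- **Pictures:** the last wrist picture shows the cap still on the collar and unmoved in the jaws. In the last side picture the bystanders stand where they were.
- **Disagreements:** while pressing, the tool crept about 3 mm in x, with sideways forces of up to about 7 N, and tilted up to 0.4°. I straightened the tilt before lifting. The three cameras agreed on the cap and bottle positions to within 2–3 mm.

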